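# Light the carved ball with the hand lantern

### The job

Lift the hand lantern (it has a carrying handle on top) out of its charging dock, keeping it upright all the way. Hold it in the air, level and steady, with its lens pointing straight at the middle of the round ball carving (not the pointed one) from about 10 cm away, lens to the ball's surface, from whichever side suits you, and finish while still holding it there. Do not touch either carving, and leave the bowl, the mallet and the gouge where they are.

Things in the scene. Friction and masses are not known exactly. Their poses are not given: they have to be found in the camera images.
- lantern: hand lantern, loose, about 0.35 to 0.7 kg, standing upright in the dock: grey battery case 104 x 62 x 66 mm, a round black lamp head of 60 mm diameter on its front end, a handle on top. 128 mm long, 125 mm high in all. Origin: centre of its underside. x points forward out of the lens, z up. The balance point lies 40 mm straight above the origin.
- lantern_handle (a point): centre of the lantern's handle bar, at (-5, 0, 116) mm in the lantern's frame: a straight dark bar along the lantern's x, 110 mm long, 24 mm wide (y), 18 mm thick (z), carried at x = -54 and x = 30 mm by posts 12 mm thick, with 40 mm of free height between bar and case. Best pinched from above across its width, between the posts. Axes as the lantern's.
- lantern_lens (a point): centre of the round glass lens on the lantern's front, at (63, 0, 40) mm in the lantern's frame. The beam leaves along its x axis; axes as the lantern's.
- dock: black charging dock fixed on the bench: a flat tray 150 x 84 mm, floor 8 mm thick, rim rising to 20 mm above the bench; the lantern stands in it with 4 to 6 mm of play. Origin: centre of the underside; x the way that the lens faces at the start.
- ball_center (a point): centre of the carved wooden ball, 70 mm in diameter, on top of a square wooden shaft held upright in a stand; its height above the bench varies (about 140 to 190 mm). The ball is the target of the lantern.
- ball_carving: the whole ball carving, fixed in its stand: 38 mm square shaft with a 46 mm collar and the ball on top. Origin on the shaft's axis, 100 mm below the ball's centre. z up.
- spire_carving: the other carving, same wood and shaft but ending in a point like a bud, fixed in the other stand: origin on the shaft's axis; greatest diameter 68 mm at 88 mm above the origin, its point 158 mm above the origin. Not to be touched.
- stand_a: fixed steel stand under the ball carving: foot plate 110 x 110 x 16 mm with a 60 mm square socket up to 66 mm high and a clamp screw with a knob that reaches 63 mm out on its x side. Origin: centre of the underside.
- stand_b: fixed steel stand, the same, under the spire carving. Origin: centre of the underside.
- bowl: loose turned wooden bowl, 110 mm in diameter, 55 mm high. Origin: centre of the underside.
- mallet: loose carver's mallet lying on the bench along its x: head 80 mm thick and 100 mm long centred at x = 60 mm, handle to x = -113 mm. Origin under the axis, on the bench.
- gouge: loose carving gouge lying along its x, wooden handle to x = -115 mm, steel blade to x = 115 mm, 24 mm thick. Origin on the bench.
Things that resemble listed ones, but are neither listed nor needed, are in the scene too. Leave any blue look-alike of the stand_a alone.

How it is judged:
By the outcome, as a careful person would: the job done as asked, in the order asked, and still so for the second after the job is handed in, while the arm keeps its last pose, push and grip.
It also fails if it takes over 34 s, if anything falls off the work surface, if the arm or the gripper's body presses on something with over 40 N, if the wrist force passes 120 N, or if a joint passes its speed limit or range.

### The arm

A 6-joint arm with a two-finger parallel gripper is mounted at the origin on the work surface. World frame = base frame: x ahead of the robot, y to its left, z up, the work surface at z = 0. Lengths are in mm, angles in rad, forces in N, time in s.
With the tool pointing down it reaches from about 275 to 750 mm from the base axis. Payload 10.2 kg.
Tool frame: the origin (TCP) lies on the centre line of the jaws, within the pads' length; the fingertips stand 17 mm ahead of it and the grasp point (between the pads) lies 2 mm behind it (ctrl.tip_extent is the distance from the TCP to the fingertips, in mm); z points along the fingers, y is the line along which they close (so a half turn about z gives the same grasp; the last joint's range is limited). The gripper opens to 85 mm and grips with 20 to 120 N. Pads are 22 mm wide; open, the fingers measure 114 mm over their backs; the gripper's body (76 mm by 85 mm) begins 54 mm behind the grasp point. The pads swing forward as they close: fully open they stand 13 mm farther back than shut.
Start: joints at [-1.347, 0.313, 1.498, -0, 1.331, -0.223], TCP at [226.832, -473.475, 248.294] pointing down, gripper open.
Joint ranges: [-2.94, 2.94], [-0.97, 2.17], [0.19, 2.56], [-1.23, 4.37], [0.02, 3.11], [-2.88, 2.88]. Speed limits (rad/s): [2.39, 2.39, 3.01, 3.14, 3.14, 3.14].

### API

Orientations are given as a unit quaternion [w, x, y, z].
In Python, from rig import sensors, capture, ctrl, cut_out, place_of gives the robot as it stands.
- The arm moves only by the shell command python3 -m jog 'ROWS' [FORCE]. ROWS is JSON, a list of rows, each a list of 3 entries, a list of its own where there are three numbers: the shift along the world's x, y, z in mm, then the turn, a rotation vector about the world's x, y, z in degrees, then the closure, from 0 (fully open) to 1 (shut). A call has exactly 8 rows; each row is the pose to reach, as a shift and turn from the pose commanded when the call began; what a row does not reach only later rows make up. A row lasts 1/12 s, in which the tool goes at most 41.7 mm and 7.16 degrees, less where a joint would pass 70% of its speed; a pose out of reach is approached as far as the arm can. A call with a gripper value outside its range is refused whole. The fingers move at their own pace and stop on an object; FORCE is the grip in N (left out, the last holds). Time passes only in rows, so rows that repeat a pose let the fingers close, or fill a call up. It gives the time, the measured TCP pose, the force and the opening at its end, in the units of the state.
- sensors.sense(): the state, without advancing time (a new reading comes with each control period).
- capture(name): name is "scene" or "top" or "wrist"; returns a dict with "color" (480x640x3 uint8, blue, green, red), "z_map" (480x640 float32, mm along the optical axis (not along the pixel's ray), 0 where there is no reading), "camera_matrix" (3x3 intrinsics, pixels), "R" (3x3) and "t" (3): a world point X has camera coordinates R X + t. Camera axes: x right, y down, z forward; pixel columns grow to the right and rows downward; lengths in mm; the calibration is good to about 2 mm. A picture is of the moment at which its call begins.
- ctrl.finish_job(): hands the job in, once; it reports no verdict.
Trained networks look in a picture, given as the dict that the camera call returned (one of the last four; its "shot" number tells which), for a name from the list of things; names that differ only in an ending like _2 or _b are one class to them, and where a whole thing is asked for, a point or a joint stands for the part that bears it (a point fixed in the world has none). Each returns a list of dicts, best first, with "p" (0 to 1); they miss things now and then, are a little off and sometimes report something else, mostly with a low value. They report only what shows in the picture. A call takes as long as a camera call. They do not tell look-alikes from the thing itself.
- cut_out(picture, query): "region" (480x640 bool, what is visible of it) and "box" ([left, top, right, bottom] in pixels, round what is visible of it).
- place_of(picture, query): "centre" ([row, column] in pixels: a listed point, or the origin of a listed thing).
The state is a dict: "time_s": time; "joints": joint angles; "dq": joint speeds; "tau": joint torques, N m; "eef_pos": TCP position; "ee_rot": TCP orientation; "force": force on the tool from outside, world axes, zero at the start; "wrist_torque": the same for the moment, N m; "grip_width": opening from 0.0 (shut) to 1.0 (fully open).
Only numpy, scipy, OpenCV 4.12 (cv2) and the standard library are available. Lean on these libraries where they do the work, as an engineer would, in place of code of your own. Each camera call takes 0.05 s, during which the arm holds its last target. There are 200 camera calls.

## Working session

There is one attempt and no reset: what is moved stays moved. The work goes in short steps, Python scripts to look and compute and a shell command to move; the robot and the scene stay as the last step left them, time stands still between calls to the robot, and variables do not carry over. Pictures are saved under pics/ and viewed, on a budget of 10 in all, crops included, one or two more only if the job needs it, and the job is handed in when it is done.

```bash
ls; mkdir -p pics; cat > h.py <<'E'
import numpy as np,cv2
from rig import sensors,capture,ctrl,cut_out,place_of
def world(p,r,c,z=None):
    K=np.array(p["camera_matrix"]);R=np.array(p["R"]);t=np.array(p["t"])
    if z is None: z=p["z_map"][np.asarray(r).astype(int),np.asarray(c).astype(int)]
    X=np.stack([(np.asarray(c)-K[0,2])/K[0,0]*z,(np.asarray(r)-K[1,2])/K[1,1]*z,z*np.ones_like(np.asarray(c,float))],-1)
    return (X-t)@R
def cloud(p,m):
    r,c=np.nonzero(m&(p["z_map"]>0));return world(p,r,c)
def on_plane(p,r,c,h):
    K=np.array(p["camera_matrix"]);R=np.array(p["R"]);t=np.array(p["t"])
    d=R.T@np.linalg.solve(K,[c,r,1]);o=-R.T@t
    return o+d*(h-o[2])/d[2]
E
python3 - <<'E'
from h import *
np.set_printoptions(precision=1,suppress=True)
s=sensors.sense();print(s)
for n in("scene","top"):
    p=capture(n);cv2.imwrite(f"pics/{n}0.png",p["color"])
    print(n,"cam",-np.array(p["R"]).T@np.array(p["t"]))
    for q in("lantern","ball_carving","spire_carving","stand_a","bowl","mallet","gouge","dock"):
        for d in cut_out(p,q)[:3]:
            X=cloud(p,d["region"])
            if len(X): print(q,round(d["p"],2),d["box"],len(X),np.percentile(X,[2,50,98],axis=0).round().tolist())
    for q in("lantern","lantern_handle","lantern_lens","ball_center"):
        for d in place_of(p,q)[:3]:
            r,c=d["centre"];print(q,round(d["p"],2),d["centre"],world(p,r,c))
E
```

```text
pics
{'time_s': 0.0, 'joints': array([-1.3,  0.3,  1.5, -0. ,  1.3, -0.2]), 'dq': array([ 0., -0., -0.,  0.,  0.,  0.]), 'tau': array([  0. , -41.2, -26. ,  -0. ,   0. ,  -0. ]), 'eef_pos': array([ 226.8, -473.2,  247.7]), 'ee_rot': array([-0. ,  1. ,  0.2, -0. ]), 'force': array([-0.1,  0.1, -0.1]), 'wrist_torque': array([-0.,  0.,  0.]), 'grip_width': 0.9984025142552074}
scene cam [ 980.   493.6 1023.7]
lantern 0.84 [318.0, 209.1, 360.9, 267.5] 1518 [[373.0, -32.0, 1.0], [505.0, 58.0, 74.0], [558.0, 87.0, 135.0]]
ball_carving 0.95 [360.8, 269.8, 394.1, 309.6] 990 [[543.0, 205.0, 67.0], [579.0, 243.0, 176.0], [600.0, 266.0, 193.0]]
spire_carving 0.65 [225.6, 136.7, 255.6, 185.3] 847 [[521.0, -399.0, 3.0], [568.0, -280.0, 166.0], [590.0, -266.0, 222.0]]
stand_a 0.87 [329.2, 380.3, 388.4, 435.7] 2602 [[689.0, 308.0, 12.0], [755.0, 372.0, 18.0], [813.0, 432.0, 69.0]]
stand_a 0.86 [411.3, 340.3, 476.1, 406.6] 2349 [[500.0, 395.0, 6.0], [565.0, 455.0, 18.0], [612.0, 511.0, 68.0]]
stand_a 0.83 [222.6, 177.4, 269.8, 214.6] 1021 [[509.0, -348.0, 6.0], [580.0, -269.0, 20.0], [619.0, -239.0, 
[... 1766 characters left out ...]
4.0, 42.0], [380.0, 335.0, 66.0], [405.0, 402.0, 80.0]]
gouge 0.73 [430.7, 300.4, 526.8, 327.3] 577 [[357.0, -440.0, 8.0], [388.0, -318.0, 19.0], [414.0, -227.0, 27.0]]
gouge 0.67 [164.3, 308.4, 263.4, 345.3] 1945 [[338.0, 195.0, 41.0], [380.0, 334.0, 65.0], [405.0, 402.0, 80.0]]
dock 0.56 [297.8, 240.3, 348.8, 308.7] 651 [[414.0, -10.0, 0.0], [479.0, 36.0, 19.0], [569.0, 98.0, 29.0]]
lantern 0.65 [273.9, 321.9] [481.7  43.9 136.9]
lantern_handle 0.92 [270.2, 320.4] [490.1  47.  132.3]
lantern_lens 0.93 [244.2, 314.6] [559.1  59.2  20. ]
lantern_lens 0.7 [235.5, 233.7] [563.7 229.5 190.6]
lantern_lens 0.39 [274.2, 320.9] [481.3  46.  130.9]
ball_center 0.63 [235.9, 234.7] [563.2 227.8 187.9]
```

```bash
python3 - <<'E'
from h import *
from scipy.optimize import least_squares
np.set_printoptions(precision=1,suppress=True)
a,b=[cv2.imread(f"pics/{n}0.png") for n in("scene","top")]
cv2.imwrite("pics/both.png",np.hstack([a[110:450,200:500],b[110:450,150:550]]))
for n in("scene","top"):
    p=capture(n)
    d=cut_out(p,"lantern")[0];X=cloud(p,d["region"])
    H=X[(X[:,2]>118)&(X[:,2]<142)];c,sz,an=cv2.minAreaRect(H[:,:2].astype(np.float32))
    u=np.linalg.svd(H[:,:2]-H[:,:2].mean(0))[2][0];print(n,"handle",len(H),H.mean(0),np.percentile(H[:,2],[10,50,90]),"rect",c,sz,an,"yaw",np.degrees(np.arctan2(u[1],u[0])))
    d=cut_out(p,"ball_carving")[0];m=cv2.erode(d["region"].astype(np.uint8),np.ones((3,3)))>0;X=cloud(p,m);X=X[X[:,2]>125]
    f=least_squares(lambda q:np.linalg.norm(X-q,axis=1)-35,[565,230,155],loss="soft_l1",f_scale=2);print("ball",f.x,len(X),np.sqrt(np.mean(f.fun**2)))
    r,c=place_of(p,"ball_center")[0]["centre"];print(on_plane(p,r,c,f.x[2]))
    r,c=place_of(p,"lantern_handle")[0]["centre"];print(on_plane(p,r,c,124))
E
```

```text
scene handle 379 [494.2  48.6 131.1] [125.4 132.2 134.5] rect (491.4452819824219, 45.89026641845703) (108.77162170410156, 24.894912719726562) 16.292299270629883 yaw 16.2656872671282
ball [566.4 233.8 157.9] 716 1.2256538309667673
[567.8 232.1 157.9]Traceback (most recent call last):
  File "<stdin>", line 14, in <module>
IndexError: list index out of range
```

View pics/both.png

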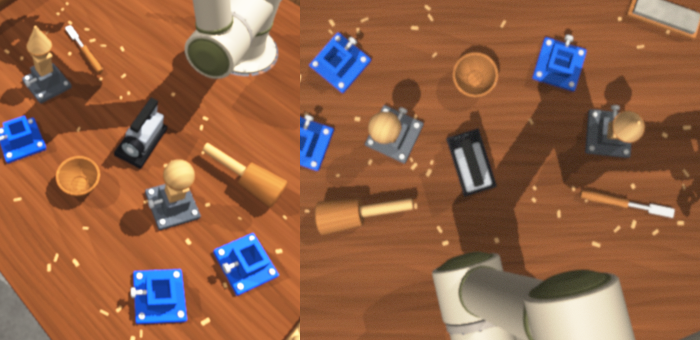

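```bash
python3 - <<'E'
from h import *
from scipy.spatial.transform import Rotation as Ro
w=sensors.sense()["ee_rot"];M=Ro.from_quat([*w[1:],w[0]]).as_matrix();print(M.round(4),np.degrees(np.arctan2(M[1,1],M[0,1])))
E
```

```text
[[ 0.9018  0.4321  0.    ]
 [ 0.4321 -0.9018 -0.    ]
 [ 0.      0.     -1.    ]] -64.40091183049246
```

```bash
python3 -m jog '[[[35,65,0],[0,0,-1],0],[[70,130,0],[0,0,-2],0],[[105,195,0],[0,0,-4],0],[[135,260,0],[0,0,-5],0],[[155,300,0],[0,0,-6],0],[[175,335,0],[0,0,-7],0],[[190,370,0],[0,0,-8],0],[[205,400,0],[0,0,-9],0]]'
```

```text
time_s: 2.22
eef_pos: [380.4, -175.5, 248.5]
ee_rot: [0.0, 0.99, 0.144, 0.0]
force: [1.0, -1.2, 0.2]
grip_width: 0.998
```

```bash
python3 -m jog '[[[18,36,0],[0,0,0],0],[[36,72,0],[0,0,0],0],[[54,108,-5],[0,0,0],0],[[72,144,-10],[0,0,0],0],[[90,180,-15],[0,0,0],0],[[105,212,-20],[0,0,0],0],[[115,223,-28],[0,0,0],0],[[115,223,-28],[0,0,0],0]]'; python3 - <<'E'
from h import *
from scipy.optimize import least_squares
from scipy.spatial.transform import Rotation as Ro
np.set_printoptions(precision=1,suppress=True)
s=sensors.sense();w=s["ee_rot"];M=Ro.from_quat([*w[1:],w[0]]).as_matrix();print(s["eef_pos"],np.degrees(s["joints"]),"yawy",np.degrees(np.arctan2(M[1,1],M[0,1])))
p=capture("wrist");cv2.imwrite("pics/w1.png",p["color"])
for d in cut_out(p,"lantern")[:1]:
    X=cloud(p,d["region"]);H=X[(X[:,2]>122)&(X[:,2]<142)]
    if len(H)>5:
        c,sz,an=cv2.minAreaRect(H[:,:2].astype(np.float32));u=np.linalg.svd(H[:,:2]-H[:,:2].mean(0),full_matrices=False)[2][0]
        print(len(H),"z",np.median(H[:,2]),"rect",c,sz,an,"yaw",np.degrees(np.arctan2(u[1],u[0])))
print(place_of(p,"lantern_handle"))
p=capture("top")
for d in cut_out(p,"ball_carving")[:1]:
    m=cv2.erode(d["region"].astype(np.uint8),np.ones((3,3)))>0;X=cloud(p,m);X=X[X[:,2]>125]
    f=least_squares(lambda q:np.linalg.norm(X-q,axis=1)-35,[565,230,155],loss="soft_l1",f_scale=2);print("ball top",f.x,len(X),np.sqrt(np.mean(f.fun**2)))
E
```

```text
time_s: 2.88
eef_pos: [495.5, 48.1, 218.8]
ee_rot: [-0.0, 0.989, 0.146, -0.001]
force: [-0.0, 0.2, -1.4]
grip_width: 1.002
[495.5  48.1 218.8] [-8.  16.  92.9  0.  71.2 65.2] yawy -73.19023216616662
7833 z 132.38118265135375 rect (489.2381591796875, 45.934417724609375) (108.88101196289062, 24.116865158081055) 16.57714080810547 yaw -163.49520772590427
[{'centre': [267.4, 320.7], 'p': 0.64}]
ball top [565.2 233.7 157.3] 725 1.5040331367948319
```

View pics/w1.png

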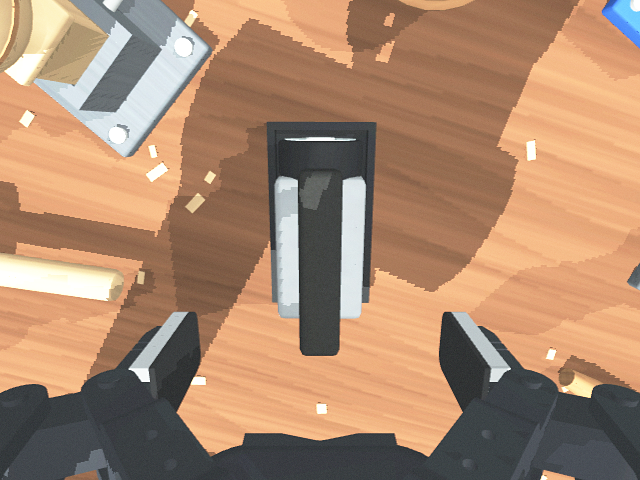

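```bash
python3 -m jog '[[[0,0,-35],[0,0,0],0],[[-0.5,-0.5,-65],[0,0,0],0],[[-0.5,-0.5,-85],[0,0,0],0],[[-0.5,-0.5,-97],[0,0,0],0],[[-0.5,-0.5,-97],[0,0,0],0],[[-0.5,-0.5,-97],[0,0,0],1],[[-0.5,-0.5,-97],[0,0,0],1],[[-0.5,-0.5,-97],[0,0,0],1]]' 80; python3 -m jog '[[[0,0,0],[0,0,0],1],[[0,0,0],[0,0,0],1],[[0,0,0],[0,0,0],1],[[0,0,0],[0,0,0],1],[[0,0,0],[0,0,0],1],[[0,0,0],[0,0,0],1],[[0,0,3],[0,0,0],1],[[0,0,6],[0,0,0],1]]'
```

```text
time_s: 3.8
eef_pos: [495.1, 44.7, 124.6]
ee_rot: [0.0, 0.99, 0.144, 0.001]
force: [0.1, -0.3, -0.2]
grip_width: 0.603
time_s: 4.47
eef_pos: [494.1, 45.1, 129.1]
ee_rot: [-0.0, 0.99, 0.144, -0.001]
force: [0.0, -0.7, -4.4]
grip_width: 0.266
```

```bash
python3 -m jog '[[[0,0,8],[0,0,0],1],[[0,0,18],[0,0,0],1],[[0,0,30],[0,0,0],1],[[0,0,45],[0,0,0],1],[[0,0,62],[0,0,0],1],[[0,0,80],[0,0,0],1],[[0,0,95],[0,0,0],1],[[0,0,104],[0,0,0],1]]'; python3 -m jog '[[[0,0,0],[0,0,3],1],[[0,0,0],[0,0,8],1],[[0,0,0],[0,0,14],1],[[0,0,0],[0,0,21],1],[[0,0,0],[0,0,28],1],[[0,0,0],[0,0,34],1],[[0,0,0],[0,0,40],1],[[0,0,0],[0,0,45],1]]'; cat > m.py <<'E'
import sys
from h import *
from scipy.spatial.transform import Rotation as Ro
from scipy.optimize import least_squares
np.set_printoptions(precision=1,suppress=True)
s=sensors.sense();w=s["ee_rot"];M=Ro.from_quat([*w[1:],w[0]]).as_matrix();T=s["eef_pos"]
print(s["time_s"],T,s["force"],s["grip_width"],"barYaw",np.degrees(np.arctan2(M[1,1],M[0,1]))+90,"toolz",M[:,2]*1000)
for n in sys.argv[1:]:
    p=capture(n);cv2.imwrite(f"pics/{n}_{int(s['time_s']*100)}.png",p["color"])
    d=cut_out(p,"lantern")
    if d:
        X=cloud(p,d[0]["region"]);X=X[np.linalg.norm(X[:,:2]-T[:2],axis=1)<130]
        print(n,d[0]["p"],d[0]["box"],len(X),np.percentile(X,[2,50,98],axis=0))
        H=X[(X[:,2]>T[2]-15)&(X[:,2]<T[2]+15)];C=X[(X[:,2]>T[2]-58)&(X[:,2]<T[2]-45)]
        for k,Y in(("bar",H),("casetop",C)):
            if len(Y)>20:
                c,sz,an=cv2.minAreaRect(Y[:,:2].astype(np.float32));mu=Y.mean(0);v=np.linalg.svd(Y-mu,full_matrices=False)[2]
                print(k,len(Y),mu,"rect",c,sz,an,"yaw",np.degrees(np.arctan2(v[0][1],v[0][0])),"dir",v[0],"nrm",v[2])
    for d in place_of(p,"lantern_lens")[:2]:print("lens",d,world(p,*d["centre"]))
    d=cut_out(p,"ball_carving")
    if d:
        m=cv2.erode(d[0]["region"].astype(np.uint8),np.ones((3,3)))>0;X=cloud(p,m);X=X[X[:,2]>128]
        if len(X)>50:
            f=least_squares(lambda q:np.linalg.norm(X-q,axis=1)-35,[565,234,157],loss="soft_l1",f_scale=2);print("ball",f.x,len(X),np.sqrt(np.mean(f.fun**2)))
E
python3 m.py scene wrist top
```

```text
time_s: 5.13
eef_pos: [494.9, 45.0, 235.7]
ee_rot: [0.0, 0.99, 0.144, 0.001]
force: [0.2, -0.1, -4.8]
grip_width: 0.262
time_s: 5.8
eef_pos: [494.3, 45.0, 233.5]
ee_rot: [-0.0, 0.858, 0.514, -0.0]
force: [-0.9, 0.0, -4.5]
grip_width: 0.262
5.8 [494.3  45.  233.5] [-0.9  0.  -4.5] 0.26184674981267236 barYaw 61.89928301531576 toolz [   -0.4     0.  -1000. ]
scene 0.65 [321.8, 187.6, 359.5, 243.9] 1305 [[479.1 -10.2 136.2]
 [512.7  69.8 183.9]
 [542.7 108.5 244.3]]
bar 282 [504.5  63.1 240.2] rect (501.4221496582031, 58.378841400146484) (70.83927917480469, 39.5506706237793) 79.02066040039062 yaw 57.30706714008652 dir [ 0.5  0.8 -0.1] nrm [ 0.2 -0.1  1. ]
casetop 579 [509.1  57.8 183.4] rect (496.4537353515625, 48.99565887451172) (120.6112289428711, 63.100521087646484) 60.44078063964844 yaw 78.82730420997079 dir [ 0.2  1.  -0. ] nrm [0. 0. 1.]
lens {'centre': [237.8, 347.4], 'p': 0.64} [529.7  97.  160. ]
wrist 0.94 [247.4, 137.6, 385.0, 438.3] 30188 [[471.   18.2 169.4]
 [504.3  67.7 241.1]
 [537.3 105.5 243.3]]
bar 17574 [500.   56.3 241.8] rect (497.5090637207031, 51.98548126220703) (85.16761779785156, 35.81778335571289) 59.47745132446289 yaw -118.49508984316655 dir [-0.5 -0.9  0. ] nrm [0. 0. 1.]
casetop 11296 [508.1  75.6 183.5] rect (492.8404235839844, 45.51115036010742) (127.20355987548828, 62.16367721557617) 61.38047409057617 yaw 53.78832428276465 dir [ 0.6  0.8 -0. ] nrm [0. 0. 1.]
lens {'centre': [142.5, 315.7], 'p': 0.62} [522.5 101.5 169.9]
ball [565.2 233.7 157.4] 743 1.5748953930028093
```

```bash
python3 -m jog '[[[0,1,0],[0,0,3],1],[[1,2,0],[0,0,6],1],[[1,3,0],[0,0,7.5],1],[[1,3,0],[0,0,7.5],1],[[1,3,0],[0,0,7.5],1],[[1,3,0],[0,0,7.5],1],[[1,3,0],[0,0,7.5],1],[[1,3,0],[0,0,7.5],1]]'; python3 m.py scene wrist top; python3 - <<'E'
import cv2,glob,numpy as np
g=lambda n:cv2.imread(sorted(glob.glob(f"pics/{n}_6*.png"))[-1])
s=cv2.resize(g("scene")[150:330,270:450],(480,480),interpolation=cv2.INTER_CUBIC)
w=g("wrist")[:,:320*2];w=cv2.resize(w,(320*800//1000*1,192))
v=np.zeros((480,800,3),np.uint8);v[:,:480]=s;v[:240,480:]=cv2.resize(g("wrist"),(320,240));v[240:,480:]=cv2.resize(g("top")[120:330,180:460],(320,240));cv2.imwrite("pics/fin1.png",v)
E
```

```text
time_s: 7.07
eef_pos: [495.5, 48.0, 233.3]
ee_rot: [-0.0, 0.824, 0.567, -0.0]
force: [0.1, -0.1, -3.8]
grip_width: 0.266
7.0667 [495.5  48.  233.3] [ 0.1 -0.1 -3.8] 0.26640727591755864 barYaw 69.06819634228088 toolz [   -0.1     0.  -1000. ]
scene 0.57 [321.4, 193.1, 361.6, 242.4] 1361 [[484.3 -13.5 132.3]
 [511.9  73.4 183.1]
 [538.7 112.4 243.9]]
bar 250 [505.5  70.7 240.2] rect (504.3681640625, 64.10578155517578) (63.67267990112305, 27.11990737915039) 73.06964111328125 yaw 65.03596935030221 dir [ 0.4  0.9 -0.1] nrm [ 0.3 -0.1  0.9]
casetop 605 [509.4  58.7 183.2] rect (494.3110046386719, 48.00312805175781) (128.01898193359375, 62.9767951965332) 69.84169006347656 yaw 84.14150141608135 dir [ 0.1  1.  -0. ] nrm [0. 0. 1.]
lens {'centre': [237.6, 351.9], 'p': 0.77} [523.  105.3 163.1]
ball [566.5 233.7 158.2] 703 1.2631575731034967
wrist 0.76 [248.0, 140.3, 387.6, 440.0] 30179 [[471.4  20.  169.4]
 [501.8  72.1 240.9]
 [533.5 109.7 243.2]]
bar 17557 [499.4  60.1 241.7] rect (495.4158935546875, 56.45798110961914) (85.8135986328125, 39.77755355834961) 61.491756439208984 yaw -110.83491452613428 dir [-0.4 -0.9  0. ] nrm [0. 0. 1.]
casetop 11323 [505.1  80.3 183.4] rect (493.9002380371094, 48.669288635253906) (126.75503540039062, 62.24982833862305) 68.81752014160156 yaw 61.4761182687702 dir [ 0.5  0.9 -0. ] nrm [0. 0. 1.]
lens {'centre': [146.5, 313.2], 'p': 0.66} [514.6 107.2 184.7]
lens {'centre': [236.5, 236.0], 'p': 0.27} [561.6 224.8 189.6]
ball [564.9 233.7 157.3] 736 1.4869665641289638Traceback (most recent call last):
  File "<stdin>", line 3, in <module>
  File "<stdin>", line 2, in <lambda>
IndexError: list index out of range
```

```bash
python3 - <<'E'
from h import *
g={n:capture(n) for n in("scene","wrist","top")}
p=g["wrist"];X=cloud(p,cut_out(p,"lantern")[0]["region"])
for lo,hi in((239,246),(181,186)):
    Y=X[(X[:,2]>lo)&(X[:,2]<hi)];a=np.array([np.cos(np.radians(69)),np.sin(np.radians(69))]);B=np.c_[Y[:,:2]@a,Y[:,:2]@[-a[1],a[0]],np.ones(len(Y))]
    print(len(Y),"pitch,roll deg",np.degrees(np.linalg.lstsq(B,Y[:,2],rcond=None)[0][:2]).round(2))
s=sensors.sense();print(s["time_s"],s["eef_pos"],np.abs(s["dq"]).max())
v=np.zeros((480,800,3),np.uint8);v[:,:480]=cv2.resize(g["scene"]["color"][150:330,270:450],(480,480),interpolation=cv2.INTER_CUBIC)
v[:240,480:]=cv2.resize(p["color"],(320,240));v[240:,480:]=cv2.resize(g["top"]["color"][120:330,180:460],(320,240));cv2.imwrite("pics/fin1.png",v)
E
```

```text
16779 pitch,roll deg [-0.3   0.69]
8065 pitch,roll deg [-0.15  0.77]
7.8667 [495.51251341  48.04384853 233.3097989 ] 0.0018347214745841008
```

View pics/fin1.png

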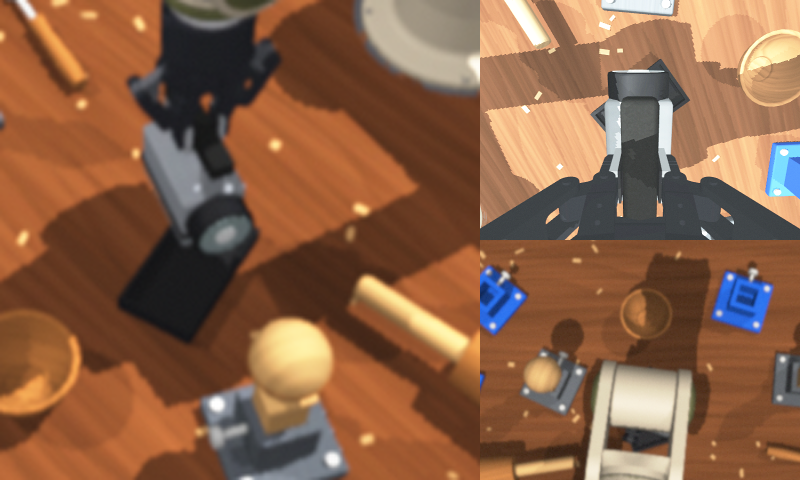

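The picture shows the lantern in the gripper, clear of the dock. Its lens, at about (225,235), faces the ball at (290,355). The bowl, mallet and gouge look undisturbed, and the lantern is level within 1° and steady.

```bash
python3 -c "from rig import ctrl;print(ctrl.finish_job())"
```

```text
the job is handed in; nothing more can be done
None
```

I gripped the lantern's handle bar from above at 80 N and lifted it straight up out of the dock. I then turned it about 52° towards the ball carving and handed the job in at about 8 s, still holding it there.

My last checks, by camera and robot state:

| Check | Result |
|---|---|
| Gap from lens to ball surface | about 100 mm |
| Lantern heading and direction to the ball | 69.1° (other fits 68.8 to 69.8°) and 68.9° |
| Lens height and ball centre height | about 157.3 mm and 157.3 to 158.2 mm |
| Pitch | 0.3° or less |
| Roll | about 0.7 to 0.8°, near the calibration error |
| Arm motion | practically still |
| Grip | stable, carrying about 4 to 4.5 N |

- **Carvings and loose objects:** neither carving was touched. The bowl, mallet and gouge looked undisturbed in the final picture; I did not measure them again.
- **Disagreements:** the two cameras placed the ball centre up to 1.6 mm apart, and I used the average. The lens-finding network's raw depth points were off because they landed on the lamp head's rim. I took the lens position from the lantern's fitted outline instead.

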